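# Fetch the rear dipping frame from a crowded hook

## Robot

A 6-joint arm with a two-finger parallel gripper is mounted at the origin on a cart in front of the work surface, level with it; the furniture and walls round the work are solid. World frame = base frame: x ahead of the robot, y to its left, z up, the work surface at z = 0. Lengths are in m, angles in rad, forces in N, time in s.
With the tool pointing down it reaches from about 0.3 to 0.75 m from the base axis. Payload 8.5 kg.
Tool frame: the origin (TCP) lies at the very end of the fingers, on their centre line; the grasp point (between the pads) lies 19 mm behind it; z points along the fingers, y is the line along which they close (so a half turn about z gives the same grasp; the last joint's range is limited). The gripper opens to 88 mm and grips with 3 to 60 N. Pads are 18 mm wide; open, the fingers measure 123 mm over their backs; the gripper's body (75 mm by 187 mm) begins 45 mm behind the grasp point.
Start: joints at [-1.392, 0.381, 1.297, -0, 1.464, -0.215], TCP at [0.211, -0.508, 0.239] pointing down, gripper open.
Joint ranges: [-3.11, 3.11], [-0.89, 2.33], [0.22, 2.48], [-1.42, 4.56], [0.17, 2.85], [-2.88, 2.88]. Speed limits (rad/s): [2.39, 2.39, 3.14, 3.14, 3.14, 3.14].

## Interface

Orientations are given as a rotation vector (axis times angle).
In Python, from plant import env, cams, boxes_of, place_of gives the robot as it stands.
- The arm moves only by the tool drive_tool, never from a script. Its argument "plan" is a list of rows, each an object with "offset": the shift along the tool's x, y, z in cm, a list of three; "rotation": the turn, a rotation vector about the tool's x, y, z in degrees, a list of three. A call has exactly 5 rows; each row is the pose to reach, as a shift and turn from the pose commanded when the call began, along the tool's axes at that moment; what a row does not reach only later rows make up. A row lasts 1/12 s, in which the tool goes at most 41.7 mm and 7.16 degrees, less where a joint would pass 70% of its speed; a pose out of reach is approached as far as the arm can. A call with a gripper value outside its range is refused whole. "jaw" is the gripper's target within -1 to 1 (fully open at 1, half-way at 0, shut at -1), set as the call begins (left out, the last holds). The fingers move at their own pace and stop on an object; the grip force is fixed at half the most. Time passes only in rows, so rows that repeat a pose let the fingers close, or fill a call up. It gives the time, the measured TCP pose, the force, the opening and the grip force at its end, in the units of the state.
- env.state(): the state, without advancing time (a new reading comes with each control period).
- cams.snapshot(name): name is "scene" or "top" or "wrist"; returns the picture (420x560x3 uint8, red, green, blue); there is no depth.
- cams.calibration(name): a dict with "mtx" (3x3 intrinsics, pixels), "distortion" ([k1, k2, p1, p2, k3] as OpenCV has them; the pictures are not rectified), "xyz" and "rotation" of the camera in the world; the wrist camera has in their place "hand_eye" (4x4, takes a point from camera to tool coordinates, whose origin is the TCP and whose axes are the flange's). Camera axes: x right, y down, z forward; pixel columns grow to the right and rows downward; lengths in m; the calibration is good to about 2 mm. A picture is of the moment at which its call begins: read the wrist's pose just before it. calibration takes no time and is no camera call.
- env.hand_in(): hands the job in; it is judged then, once.
Trained networks look in the newest picture that a camera, given by its name, has taken for a name from the list of things; names that differ only in an ending like _2 or _b are one class to them, and where a whole thing is asked for, a point or a joint stands for the part that bears it (a point fixed in the world has none). Each returns a list of dicts, best first, with "conf" (0 to 1); they miss things now and then, are a little off and sometimes report something else, mostly with a low value. They report only what shows in the picture. A call takes as long as a camera call. They do not tell look-alikes from the thing itself.
- boxes_of(camera, target): "bbox" ([left, top, right, bottom] in pixels, round what is visible of it).
- place_of(camera, target): "point" ([row, column] in pixels: a listed point, or the origin of a listed thing).
The state is a dict: "time_s": time; "q": joint angles; "dq": joint speeds; "joint_torque": joint torques, N m; "eef_pos": TCP position; "ee_rot": TCP orientation; "wrist_force": force on the tool from outside, world axes, zero at the start; "ft_torque": the same for the moment, N m; "gripper_width": opening from 0.0 (shut) to 1.0 (fully open); "finger_force": force on a finger pad.
Only numpy, scipy, OpenCV 4.12 (cv2) and the standard library are available. Lean on these libraries where they do the work, as an engineer would, in place of code of your own. Each camera call takes 0.05 s, during which the arm holds its last target. There are 200 camera calls.

## Task

I need the rear slide-dipping frame from the crowded hook: stand it in the glass beaker between the two hooks. First hang both front frames on the spare hook, both properly down in its notch: let them gently press the sprung plate back (feel for it, the bar's length was not measured) until there is room to lower them in. Do not force the hooks or the glass, keep the beaker standing, and leave the flask and the small bottle undisturbed.

Things in the scene. Friction and masses are not known exactly. Their poses are not given: they have to be found in the camera images.
- front_a_mid (a point): Front frame of the crowded hook, nearest the bar's free end: flat steel slide-dipping frame, 5 mm thick (its x), 44 wide (y), 160 high (z). This point is half-way up, on its axis. Grip tab on top: 26 wide, from 30 to 80 mm above this point, best gripped 60 mm above it across the thickness. Eye for the bar: 26 wide, from 18 below to 16 above this point.
- front_a: The front frame; origin at the upper edge of its eye, 16 mm above its middle point. It hangs 9 mm (centre to centre) before the second frame: both can be taken in one grip, 10 mm thick when closed up. About 70 g each.
- front_b_mid (a point): Second frame of the crowded hook: same shape and point as the front one.
- front_b: The second frame; origin at the upper edge of its eye. The rear frame hangs about 41 mm behind it.
- rear_mid (a point): Rear frame of the crowded hook, nearest the post: same size, tab, eye and point as the front one, but with one more cross bar below and a flat foot, 28 (x) by 36 (y), on which it can stand.
- rear: The rear frame; origin at the upper edge of its eye.
- crowded_post (a point): Crowded hook: post with a level bar 10 wide that runs 118 mm along this point's -x to its free end. The point is on the post's axis at the height of the notch floors, 170 mm above the bench. Bar top 8 mm above the notch floors.
- crowded: Crowded hook, fixed; origin under its post on the bench. Notches 8 deep, 108 to 92 mm (front two frames) and 59 to 49 mm (rear frame) before the post: lift a frame more than 8 and less than 20 mm, then slide it off the free end. Post and clamp end 12 mm above the notch floors.
- spare_post (a point): Spare hook: post and bar as the crowded one, empty; the point likewise on the post's axis at notch-floor height, bar along its -x. The bar was clamped at another length: its free end is 85 to 130 mm before the post, not measured. A frame that is down in the notch has its middle 16 mm below this point; on the bar or stop, 8 mm higher.
- spare: Spare hook, fixed; origin under its post. From the free end: stop 10 long, 8 high; notch 16 long; bar again 8 high. A sprung plate (40 wide, from 10 below to 18 above the notch floor) stands 7 mm behind the stop: 2 N starts it, 0.8 N more per mm, travel 14. Two closed-up frames go down while they hold it 3 to 9 mm back (4.5 to 9 N); then it clamps them.
- beaker_mid (a point): Open glass beaker, 94 across, 121 high, floor 5 thick, clear inside width at least 62. This point is on its axis, 60 mm above its underside.
- beaker: The same beaker; origin at the centre of its underside.
- flask: Conical glass flask, 68 across, 127 high, bystander; origin at the centre of its underside.
- small_bottle: White plastic bottle, 52 across, 113 high, bystander; origin at the centre of its underside.
Mind the look-alikes: they are no part of the job. What is shaped like the beaker but green, pink or purple is not meant.

How it is judged:
On the way:
1. both front frames are down in the spare hook's notch, let go, while the rear frame still hangs on the crowded hook (z of front_a_mid in the frame of spare_post between -0.021 and -0.0115 m and x of front_a_mid in the frame of spare_post between -0.13 and -0.05 m and y of front_a_mid in the frame of spare_post between -0.012 and 0.012 m and angle between each of front_a_mid, front_b_mid's own z axis and vertical below 0.2 rad and z of front_b_mid in the frame of spare_post between -0.021 and -0.0115 m and x of front_b_mid in the frame of spare_post between -0.13 and -0.05 m and y of front_b_mid in the frame of spare_post between -0.012 and 0.012 m and linear speed of each of front_a, front_b below 0.02 m/s and contact force between each of front_a, front_b and the fingers below 0.3 N and x of rear_mid in the frame of crowded_post between -0.07 and -0.038 m and z of rear_mid in the frame of crowded_post above -0.03 m), for 0.2 s.
At the end, for the whole second after the job is handed in: Both front frames hang upright down in the spare notch (middle 11.5 to 21 mm below the notch-floor height, within 12 mm of the bar sideways); the rear one stands tab up (within 0.8 rad) in the upright beaker, middle within 40 mm of its axis and 45 to 100 mm up; all at rest (z of front_a_mid in the frame of spare_post between -0.021 and -0.0115 m and x of front_a_mid in the frame of spare_post between -0.13 and -0.05 m and y of front_a_mid in the frame of spare_post between -0.012 and 0.012 m and angle between each of front_a_mid, front_b_mid's own z axis and vertical below 0.2 rad and z of front_b_mid in the frame of spare_post between -0.021 and -0.0115 m and x of front_b_mid in the frame of spare_post between -0.13 and -0.05 m and y of front_b_mid in the frame of spare_post between -0.012 and 0.012 m and linear speed of each of front_a, front_b, beaker below 0.02 m/s and linear speed of rear below 0.06 m/s and horizontal distance between rear_mid and beaker_mid below 0.04 m and height (world z) of rear_mid between 0.045 and 0.1 m and angle between rear's own z axis and vertical below 0.8 rad and angle between beaker's own z axis and vertical below 0.1 rad and height (world z) of beaker below 0.01 m); the robot touches nothing.
It fails at once if more than 25 N between a frame and a hook (contact force between any of front_a, front_b, rear and spare above 25 N or contact force between any of front_a, front_b, rear and crowded above 25 N).
It fails at once if the robot presses a hook with more than 25 N (contact force between any of the arm, the fingers and spare above 25 N or contact force between any of the arm, the fingers and crowded above 25 N).
It fails at once if more than 25 N between the rear frame and the beaker (contact force between rear and beaker above 25 N).
It fails at once if the beaker is tipped by more than 0.3 rad (angle between beaker's own z axis and vertical above 0.3 rad).
It fails at once if the flask or the small bottle is moved by more than 30 mm (distance of any of flask, small_bottle from where it was at the start of the episode above 0.03 m).
It also fails if it takes over 58 s, if anything falls off the work surface, if the arm or the gripper's body presses on something with over 40 N, if the wrist force passes 120 N, or if a joint passes its speed limit or range.

## Working session

There is one attempt and no reset: what is moved stays moved. The work goes in short steps, Python scripts to look and compute and a tool call to move; the robot and the scene stay as the last step left them, time stands still between calls to the robot, and variables do not carry over. Pictures are saved under pics/ and viewed, at most 10 in all, crops included, and the job is handed in when it is done.

Besides the shell and the picture viewer there is one more tool, called after "Request:" as name(argument=value, ...), one argument or row to a line, values as JSON. drive_tool: Moves the arm, as the interface text tells. Its arguments: {"type":"object","properties":{"plan":{"type":"array"},"jaw":{"type":"number"}},"required":["plan"]}

```bash
ls; mkdir -p pics; cat > h.py <<'E'
import numpy as np, cv2
from plant import env, cams, boxes_of, place_of
from scipy.spatial.transform import Rotation as R
E
python3 - <<'E'
from h import *
s=env.state(); print({k:np.round(v,3) for k,v in s.items()})
for c in ["scene","top"]:
    im=cams.snapshot(c); cv2.imwrite(f"pics/{c}0.png",im[:,:,::-1])
    k=cams.calibration(c); print(c,k)
    for t in ["front_a_mid","front_b_mid","rear_mid","crowded_post","spare_post","beaker_mid","flask","small_bottle"]:
        print(t,[(np.round(d["point"],1).tolist(),round(d["conf"],2)) for d in place_of(c,t)][:5])
print(cams.calibration("wrist"))
E
```

```text
pics
{'time_s': np.float64(0.0), 'q': array([-1.392,  0.381,  1.298,  0.   ,  1.464, -0.215]), 'dq': array([ 0.001,  0.   ,  0.001,  0.   , -0.001,  0.001]), 'joint_torque': array([ 0.0000e+00, -4.3793e+01, -2.2455e+01,  7.1000e-02,  3.5000e-02,
       -0.0000e+00]), 'eef_pos': array([ 0.211, -0.508,  0.238]), 'ee_rot': array([-3.079, -0.614, -0.   ]), 'wrist_force': array([ 0.271, -0.131,  0.119]), 'ft_torque': array([ 0.057, -0.002,  0.017]), 'finger_force': np.float64(0.0), 'gripper_width': np.float64(0.999)}
scene {'mtx': array([[474.56426842,   0.        , 284.25251104],
       [  0.        , 474.56426842, 207.30628829],
       [  0.        ,   0.        ,   1.        ]]), 'distortion': array([-0.1424377,  0.       ,  0.       ,  0.       ,  0.       ]), 'xyz': array([-0.11025296,  0.61202758,  0.99045457]), 'rotation': array([-0.95633922,  2.44572113, -1.12320688])}
front_a_mid [([277.9, 199.8], 0.64)]
front_b_mid [([275.6, 194.6], 0.66)]
rear_mid [([263.6, 187.3], 0.96)]
crowded_post [([249.2, 171.5], 0.83)]
spare_post []
beaker_mid [([190.8, 407.1], 0.91), ([326.6, 257.6], 0.
[... 847 characters left out ...]
)]
flask [([151.2, 250.9], 0.83)]
small_bottle [([186.2, 234.3], 0.86), ([217.1, 150.5], 0.22)]
{'mtx': array([[307.38407878,   0.        , 276.08246157],
       [  0.        , 307.38407878, 210.09697703],
       [  0.        ,   0.        ,   1.        ]]), 'distortion': array([-0.04401129,  0.        ,  0.        ,  0.        ,  0.        ]), 'hand_eye': array([[ 8.02445819e-04, -9.55198273e-01, -2.95965563e-01,
         7.70827978e-02],
       [ 9.99999539e-01,  9.22840748e-04, -2.67093373e-04,
        -7.27271729e-05],
       [ 5.28256211e-04, -2.95965212e-01,  9.55198573e-01,
        -1.46176253e-01],
       [ 0.00000000e+00,  0.00000000e+00,  0.00000000e+00,
         1.00000000e+00]])}
```

View pics/scene0.png

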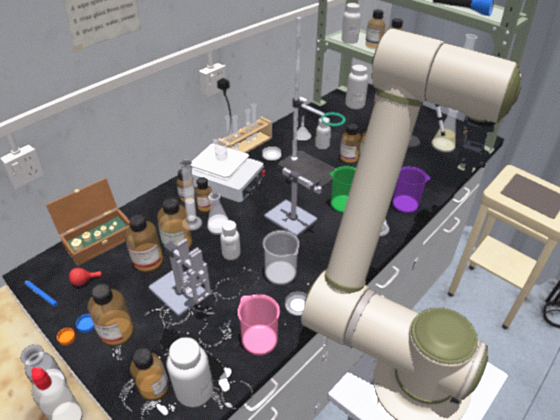

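View pics/top0.png

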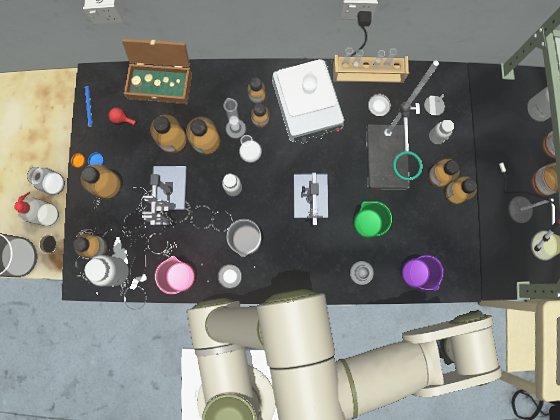

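The clear beaker is at top (243,237) and scene (281,259). The look-alikes are green (370,219), pink (175,275) and purple (423,272) in the top view. The clear one fits because it is colourless and stands between the two hooks. The crowded hook is at top (157,178) and the spare at (312,188). Next I triangulate them and make an enlarged crop.

```bash
cat >> h.py <<'E'
def cam_pose(c,state=None):
    k=cams.calibration(c)
    if "hand_eye" in k:
        T=np.eye(4);T[:3,:3]=R.from_rotvec(state["ee_rot"]).as_matrix();T[:3,3]=state["eef_pos"];T=T@k["hand_eye"]
    else:
        T=np.eye(4);T[:3,:3]=R.from_rotvec(k["rotation"]).as_matrix();T[:3,3]=k["xyz"]
    return k,T
def ray(c,rc,state=None):
    k,T=cam_pose(c,state)
    u=cv2.undistortPoints(np.array([[[rc[1],rc[0]]]],float),k["mtx"],k["distortion"])[0,0]
    return T[:3,3],T[:3,:3]@np.array([u[0],u[1],1])/np.linalg.norm([u[0],u[1],1])
def at_z(c,rc,z,state=None):
    o,d=ray(c,rc,state); return o+d*(z-o[2])/d[2]
def tri(*rs):
    A=sum(np.eye(3)-np.outer(d,d) for o,d in rs); b=sum((np.eye(3)-np.outer(d,d))@o for o,d in rs)
    p=np.linalg.solve(A,b); return p,[np.linalg.norm(np.cross(p-o,d)) for o,d in rs]
def proj(c,p,state=None):
    k,T=cam_pose(c,state); q=np.linalg.inv(T)@np.r_[p,1]
    return cv2.projectPoints(q[:3].reshape(1,1,3),np.zeros(3),np.zeros(3),k["mtx"],k["distortion"])[0].ravel()
E
python3 - <<'E'
from h import *
np.set_printoptions(precision=4,suppress=True)
P={"front_a":((277.9,199.8),(220.4,153.8)),"front_b":((275.6,194.6),(218.3,154.4)),"rear":((263.6,187.3),(199.3,154.9)),
"cpost":((249.2,171.5),(178.6,157.3)),"beaker":((259.6,281.7),(236.9,243.5)),"flask":((226.3,220.2),(151.2,250.9)),"bottle":((254.5,231.8),(186.2,234.3))}
for n,(a,b) in P.items(): print(n,tri(ray("scene",a),ray("top",b)))
print("spare",at_z("top",(188.7,312.3),.17)); print("cp",at_z("top",(178.6,157.3),.17),at_z("scene",(249.2,171.5),.17))
print("fa",at_z("top",(220.4,153.8),.154),at_z("scene",(277.9,199.8),.154)); print("fb",at_z("top",(218.3,154.4),.154),at_z("scene",(275.6,194.6),.154)); print("r",at_z("top",(199.3,154.9),.154),at_z("scene",(263.6,187.3),.154))
for c in ["top"]:
    im=cv2.imread("pics/top0.png"); a=im[150:270,130:210]; b=im[150:270,275:355]; d=im[150:270,200:280]
    s=cv2.imread("pics/scene0.png")[150:310,150:320]
    o=np.hstack([cv2.resize(x,None,fx=3,fy=3,interpolation=cv2.INTER_CUBIC) for x in (a,b,d)]); 
    o=cv2.resize(o,(800,400)); cv2.imwrite("pics/crop0.png",o); 
    s=cv2.resize(s,None,fx=3.6,fy=3.6,interpolation=cv2.INTER_CUBIC);cv2.imwrite("pics/crop1.png",s)
E
```

```text
front_a (array([0.5029, 0.2078, 0.1526]), [np.float64(0.0014778944969678208), np.float64(0.0014778944969677465)])
front_b (array([0.5121, 0.2095, 0.1532]), [np.float64(0.0032955536572451967), np.float64(0.0032955536572453104)])
rear (array([0.5565, 0.2036, 0.1583]), [np.float64(0.004121475165849177), np.float64(0.004121475165849217)])
cpost (array([0.6143, 0.2007, 0.1625]), [np.float64(0.0005849828027813623), np.float64(0.0005849828027815346)])
beaker (array([ 0.4649, -0.0261,  0.0596]), [np.float64(0.005429082556628205), np.float64(0.005429082556627962)])
flask (array([ 0.7267, -0.0394,  0.0022]), [np.float64(0.0036571500050538793), np.float64(0.0036571500050539565)])
bottle (array([ 0.6231,  0.0096, -0.0089]), [np.float64(0.0032686737007557184), np.float64(0.0032686737007557812)])
spare [ 0.5863 -0.2092  0.17  ]
cp [0.6133 0.1992 0.17  ] [0.6072 0.2042 0.17  ]
fa [0.5039 0.2085 0.154 ] [0.5006 0.2078 0.154 ]
fb [0.5095 0.2071 0.154 ] [0.5146 0.2116 0.154 ]
r [0.5604 0.2076 0.154 ] [0.556  0.1995 0.154 ]
```

View pics/crop1.png

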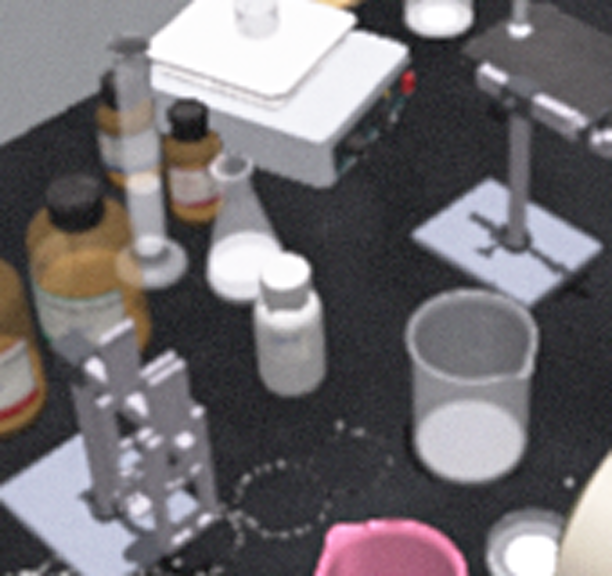

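View pics/crop0.png

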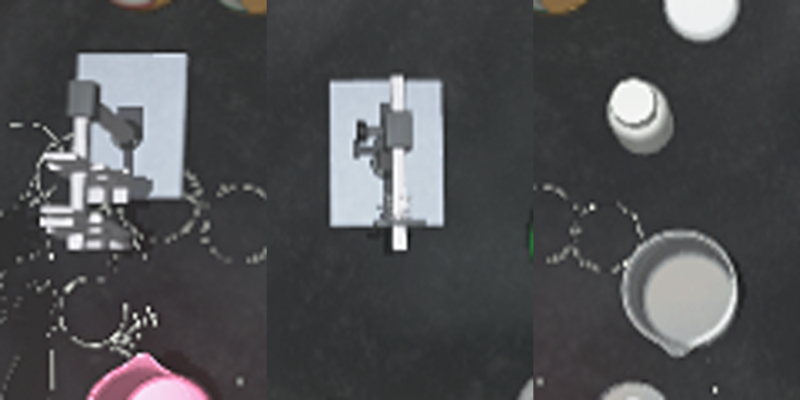

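The crops confirm the clear beaker, the three frames on the left hook, and the empty spare hook with its bar toward the robot. I'll go to a look pose over the spare hook, which is on the way.

```bash
cat >> h.py <<'E'
def go(p,yaw=90.):
    "offset cm / rotation deg in the tool's axes, tool down with tool x at yaw"
    s=env.state(); r=R.from_rotvec(s["ee_rot"]); a=np.radians(yaw); c,n=np.cos(a),np.sin(a)
    g=R.from_matrix(np.array([[c,n,0],[n,-c,0],[0,0,-1]]))
    print("off",np.round(r.inv().apply(np.array(p)-s["eef_pos"])*100,2),"rot",np.round((r.inv()*g).as_rotvec(degrees=True),2),"from",np.round(s["eef_pos"],4))
E
python3 -c "
from h import *
go([.52,-.2,.35])
print(at_z('top',(225,314.9),.178),at_z('top',(172.5,314.3),.178))"
```

```text
off [ 40.34 -16.58 -11.12] rot [  0.    -0.   -67.44] from [ 0.2111 -0.5079  0.2388]
[ 0.49045707 -0.21478577  0.178     ] [ 0.62764342 -0.21421882  0.178     ]
```

Request:
drive_tool(
  plan=[
    {"offset": [0,0,-4],"rotation": [0,0,-7]},
    {"offset": [3.5,-1.5,-6],"rotation": [0,0,-14]},
    {"offset": [7,-3,-8],"rotation": [0,0,-21]},
    {"offset": [10.5,-4.4,-10],"rotation": [0,0,-28]},
    {"offset": [14,-5.8,-11.1],"rotation": [0,0,-35]},
  ],
  jaw=-0.2,
)

```text
time_s: 1.32
eef_pos: [0.3179, -0.4005, 0.3514]
ee_rot: [2.748, 1.518, -0.0]
wrist_force: [0.3, -1.2, -0.4]
gripper_width: 0.644
finger_force: 0.0
```

```bash
python3 -c "
from h import *
go([.52,-.2,.35])"
```

```text
off [27.73  6.43  0.12] rot [  0.1    0.11 -32.16] from [ 0.3179 -0.4005  0.3514]
```

Request:
drive_tool(
  plan=[
    {"offset": [3.7,0.9,0],"rotation": [0,0,-7]},
    {"offset": [7.4,1.7,0],"rotation": [0,0,-14]},
    {"offset": [11.1,2.6,0],"rotation": [0,0,-21]},
    {"offset": [14.8,3.4,0],"rotation": [0,0,-28]},
    {"offset": [18.5,4.3,0],"rotation": [0,0,-32.2]},
  ],
)

```text
time_s: 1.73
eef_pos: [0.4537, -0.2667, 0.3496]
ee_rot: [2.219, 2.223, -0.0]
wrist_force: [-0.3, -0.9, 0.9]
gripper_width: 0.402
finger_force: 0.0
```

Request:
drive_tool(
  plan=[
    {"offset": [3,-4,0],"rotation": [0,0,0]},
    {"offset": [6,-4,0],"rotation": [0,0,0]},
    {"offset": [6,-4,0],"rotation": [0,0,0]},
    {"offset": [6,-4,0],"rotation": [0,0,0]},
    {"offset": [6,-4,0],"rotation": [0,0,0]},
  ],
)

```text
time_s: 2.15
eef_pos: [0.4132, -0.2086, 0.3496]
ee_rot: [2.225, 2.216, -0.0]
wrist_force: [0.5, -1.0, 0.4]
gripper_width: 0.399
finger_force: 0.0
```

```bash
python3 - <<'E'
from h import *
s=env.state(); print(s["eef_pos"],s["ee_rot"],s["gripper_width"])
im=cams.snapshot("wrist"); cv2.imwrite("pics/w_spare.png",im[:,:,::-1])
for d in place_of("wrist","spare_post"): print(d,at_z("wrist",d["point"],.17,s))
for d in place_of("wrist","beaker_mid"): print(d,at_z("wrist",d["point"],.06,s))
E
```

```text
[ 0.41315485 -0.20858323  0.34958161] [ 2.22548924e+00  2.21635355e+00 -1.84007757e-04] 0.39851115556903555
{'point': [194.7, 428.7], 'conf': 0.71} [ 0.5820538  -0.21527114  0.17      ]
{'point': [275.6, 337.6], 'conf': 0.89} [ 0.51105037 -0.37620825  0.06      ]
{'point': [30.3, 315.3], 'conf': 0.83} [ 0.46406589 -0.02696939  0.06      ]
{'point': [349.7, 252.9], 'conf': 0.56} [ 0.37199905 -0.52153056  0.06      ]
```

View pics/w_spare.png

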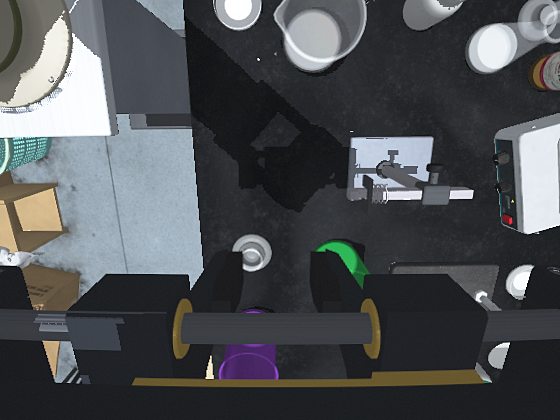

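This view shows the spare bar from (361,192) to (474,195), its post near (429,194), and the clear beaker at (320,30). Next is the crowded hook.

Request:
drive_tool(
  plan=[
    {"offset": [4.1,0,0],"rotation": [0,0,0]},
    {"offset": [8.2,0,0],"rotation": [0,0,0]},
    {"offset": [12.3,0,0],"rotation": [0,0,0]},
    {"offset": [16.4,0,0],"rotation": [0,0,0]},
    {"offset": [20.5,0,0],"rotation": [0,0,0]},
  ],
)

```text
time_s: 2.72
eef_pos: [0.4138, -0.0021, 0.3493]
ee_rot: [-2.228, -2.215, 0.0]
wrist_force: [0.7, -0.2, 0.9]
gripper_width: 0.399
finger_force: 0.0
```

Request:
drive_tool(
  plan=[
    {"offset": [4,1,0],"rotation": [0,0,0]},
    {"offset": [8,2,0],"rotation": [0,0,0]},
    {"offset": [12,3,0],"rotation": [0,0,0]},
    {"offset": [16,4,0],"rotation": [0,0,0]},
    {"offset": [20,5,0],"rotation": [0,0,0]},
  ],
)

```text
time_s: 3.13
eef_pos: [0.4653, 0.1984, 0.3492]
ee_rot: [2.227, 2.216, -0.0]
wrist_force: [0.7, -1.1, 0.3]
gripper_width: 0.397
finger_force: 0.0
```

Request:
drive_tool(
  plan=[
    {"offset": [1.5,2,0],"rotation": [0,0,0]},
    {"offset": [1.5,4,0],"rotation": [0,0,0]},
    {"offset": [1.5,4,0],"rotation": [0,0,0]},
    {"offset": [1.5,4,0],"rotation": [0,0,0]},
    {"offset": [1.5,4,0],"rotation": [0,0,0]},
  ],
)

```text
time_s: 3.55
eef_pos: [0.5046, 0.2108, 0.3492]
ee_rot: [-2.227, -2.215, 0.001]
wrist_force: [-0.0, 0.5, -0.0]
gripper_width: 0.401
finger_force: 0.0
```

```bash
python3 - <<'E'
from h import *
np.set_printoptions(precision=4,suppress=True)
s=env.state(); print(s["eef_pos"],s["ee_rot"],s["gripper_width"])
im=cams.snapshot("wrist"); cv2.imwrite("pics/w_crowd.png",im[:,:,::-1])
for n,z in (("crowded_post",.17),("front_a_mid",.154),("front_b_mid",.154),("rear_mid",.154),("front_a",.17),("rear",.17)):
  for d in place_of("wrist",n): print(n,d,at_z("wrist",d["point"],z,s))
E
```

```text
[0.5046 0.2108 0.3492] [-2.2269 -2.2154  0.0008] 0.4007967272627537
crowded_post {'point': [192.7, 365.4], 'conf': 0.67} [0.6024 0.2066 0.17  ]
front_a_mid {'point': [187.7, 275.6], 'conf': 0.56} [0.5043 0.2088 0.154 ]
front_b_mid {'point': [188.4, 282.1], 'conf': 0.64} [0.5117 0.2079 0.154 ]
rear_mid {'point': [191.7, 283.6], 'conf': 0.2} [0.5134 0.2041 0.154 ]
front_a {'point': [195.4, 282.4], 'conf': 0.59} [0.5117 0.2038 0.17  ]
front_a {'point': [196.7, 273.1], 'conf': 0.58} [0.5016 0.2024 0.17  ]
rear {'point': [194.0, 320.8], 'conf': 0.86} [0.5536 0.2053 0.17  ]
```

View pics/w_crowd.png

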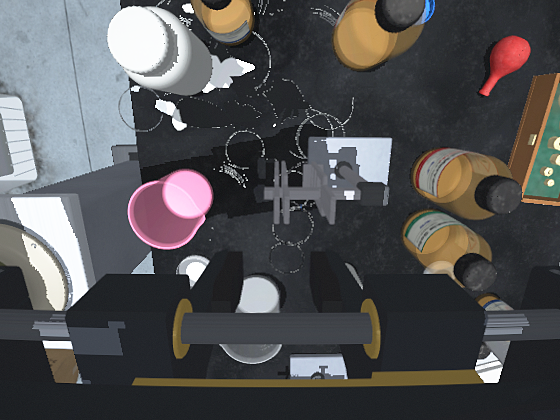

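Wrist view: frames a and b are at about (276,190) and (284,190), the rear at (321,194), and the post at (365,193). The pair centre is about (0.507, 0.207), which agrees with the post minus 100 mm. Descending.

Request:
drive_tool(
  plan=[
    {"offset": [-0.4,0.3,4],"rotation": [0,0,0]},
    {"offset": [-0.4,0.3,7.5],"rotation": [0,0,0]},
    {"offset": [-0.4,0.3,10],"rotation": [0,0,0]},
    {"offset": [-0.4,0.3,10],"rotation": [0,0,0]},
    {"offset": [-0.4,0.3,10],"rotation": [0,0,0]},
  ],
)

```text
time_s: 4.32
eef_pos: [0.5076, 0.2074, 0.2496]
ee_rot: [-2.226, -2.216, 0.002]
wrist_force: [-0.1, 1.0, 1.3]
gripper_width: 0.4
finger_force: 0.0
```

```bash
python3 - <<'E'
from h import *
np.set_printoptions(precision=4,suppress=True)
s=env.state(); print(s["eef_pos"],s["ee_rot"],s["gripper_width"])
im=cams.snapshot("wrist"); cv2.imwrite("pics/w_c2.png",im[:,:,::-1])
for n,z in (("crowded_post",.17),("front_a_mid",.154),("front_b_mid",.154),("rear_mid",.154),("front_a",.17),("front_b",.17),("rear",.17)):
  for d in place_of("wrist",n): print(n,d,at_z("wrist",d["point"],z,s))
c=im[120:330,180:460]; cv2.imwrite("pics/w_c2c.png",cv2.resize(c,(800,600),interpolation=cv2.INTER_CUBIC)[:,:,::-1])
E
```

```text
[0.5076 0.2074 0.2496] [-2.2256 -2.2163  0.0015] 0.40000339432224674
crowded_post {'point': [219.2, 403.6], 'conf': 0.57} [0.6076 0.2067 0.17  ]
front_a_mid {'point': [213.6, 270.9], 'conf': 0.85} [0.5037 0.2064 0.154 ]
front_b_mid {'point': [211.2, 282.0], 'conf': 0.86} [0.5128 0.2085 0.154 ]
front_b_mid {'point': [218.4, 402.8], 'conf': 0.71} [0.6138 0.2019 0.154 ]
rear_mid {'point': [210.2, 334.0], 'conf': 0.65} [0.5557 0.2092 0.154 ]
front_a {'point': [220.8, 268.4], 'conf': 0.86} [0.502  0.2057 0.17  ]
front_a {'point': [220.3, 283.0], 'conf': 0.69} [0.5133 0.2061 0.17  ]
front_b {'point': [220.8, 268.4], 'conf': 0.86} [0.502  0.2057 0.17  ]
front_b {'point': [220.3, 283.0], 'conf': 0.69} [0.5133 0.2061 0.17  ]
rear {'point': [220.2, 336.3], 'conf': 0.87} [0.5548 0.206  0.17  ]
```

View pics/w_c2c.png

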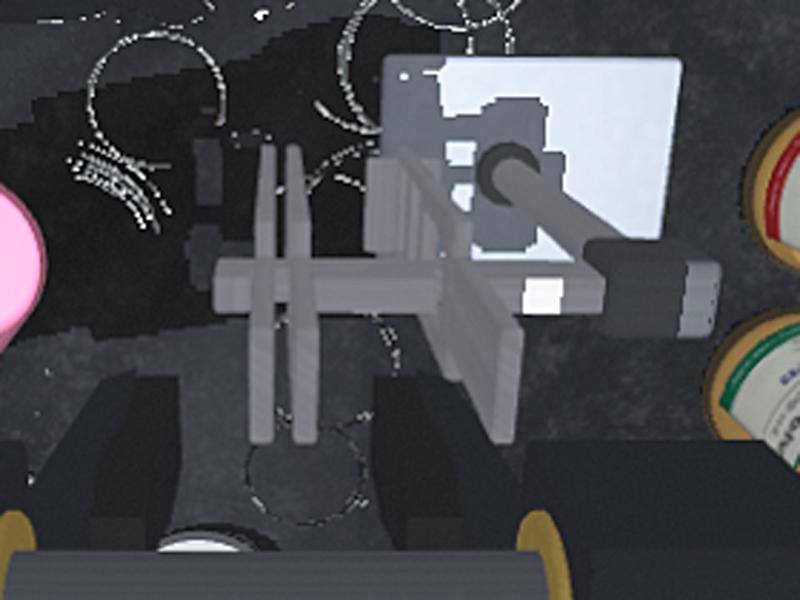

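The fingers straddle the pair centrally, with tabs at crop (262,440) and (305,440). I go down to grip height and close in steps.

Request:
drive_tool(
  plan=[
    {"offset": [-0.1,0,2.5],"rotation": [0,0,0]},
    {"offset": [-0.1,0,4.5],"rotation": [0,0,0]},
    {"offset": [-0.1,0,5.4],"rotation": [0,0,0]},
    {"offset": [-0.1,0,5.4],"rotation": [0,0,0]},
    {"offset": [-0.1,0,5.4],"rotation": [0,0,0]},
  ],
)

```text
time_s: 5.13
eef_pos: [0.508, 0.2065, 0.196]
ee_rot: [2.226, 2.217, 0.001]
wrist_force: [0.0, 1.1, 0.4]
gripper_width: 0.397
finger_force: 0.0
```

Request:
drive_tool(
  plan=[
    {"offset": [0,0,0],"rotation": [0,0,0]},
    {"offset": [0,0,0],"rotation": [0,0,0]},
    {"offset": [0,0,0],"rotation": [0,0,0]},
    {"offset": [0,0,0],"rotation": [0,0,0]},
    {"offset": [0,0,0],"rotation": [0,0,0]},
  ],
  jaw=-0.7,
)

```text
time_s: 5.55
eef_pos: [0.5078, 0.2065, 0.1957]
ee_rot: [2.226, 2.217, 0.001]
wrist_force: [0.7, 0.0, 1.3]
gripper_width: 0.15
finger_force: 0.1
```

Request:
drive_tool(
  plan=[
    {"offset": [0,0,0],"rotation": [0,0,0]},
    {"offset": [0,0,0],"rotation": [0,0,0]},
    {"offset": [0,0,0],"rotation": [0,0,0]},
    {"offset": [0,0,0],"rotation": [0,0,0]},
    {"offset": [0,0,0],"rotation": [0,0,0]},
  ],
  jaw=-1,
)

```text
time_s: 5.97
eef_pos: [0.5078, 0.2064, 0.1956]
ee_rot: [2.226, 2.217, 0.001]
wrist_force: [-0.2, -0.1, 3.5]
gripper_width: 0.108
finger_force: 30.0
```

Request:
drive_tool(
  plan=[
    {"offset": [0,0,-0.5],"rotation": [0,0,0]},
    {"offset": [0,0,-1.0],"rotation": [0,0,0]},
    {"offset": [0,0,-1.4],"rotation": [0,0,0]},
    {"offset": [0,0,-1.4],"rotation": [0,0,0]},
    {"offset": [0,0,-1.4],"rotation": [0,0,0]},
  ],
)

```text
time_s: 6.38
eef_pos: [0.5077, 0.2064, 0.2095]
ee_rot: [2.226, 2.217, 0.0]
wrist_force: [-0.2, -0.2, -1.4]
gripper_width: 0.111
finger_force: 30.0
```

Request:
drive_tool(
  plan=[
    {"offset": [0,-0.6,0],"rotation": [0,0,0]},
    {"offset": [0,-1.6,0],"rotation": [0,0,0]},
    {"offset": [0,-3,0],"rotation": [0,0,0]},
    {"offset": [0,-4.5,0],"rotation": [0,0,0]},
    {"offset": [0,-6,0],"rotation": [0,0,0]},
  ],
)

```text
time_s: 6.8
eef_pos: [0.4465, 0.2066, 0.209]
ee_rot: [-2.226, -2.216, 0.001]
wrist_force: [-0.5, 0.1, -1.7]
gripper_width: 0.112
finger_force: 30.0
```

```bash
python3 - <<'E'
from h import *
np.set_printoptions(precision=4,suppress=True)
s=env.state(); print(s["eef_pos"],s["ee_rot"],s["gripper_width"],s["wrist_force"])
im=cams.snapshot("scene")
for n in ("front_a_mid","rear_mid"):
  for d in place_of("scene",n): print(n,d,at_z("scene",d["point"],.168 if n[0]=='f' else .154))
im=cams.snapshot("top")
for n in ("front_a_mid","rear_mid"):
  for d in place_of("top",n): print(n,d,at_z("top",d["point"],.168 if n[0]=='f' else .154))
E
```

```text
[0.4465 0.2066 0.209 ] [-2.2257 -2.2165  0.001 ] 0.11180090867195216 [-0.5111  0.0556 -1.7106]
front_a_mid {'point': [287.7, 220.8], 'conf': 0.54} [0.4348 0.2008 0.168 ]
rear_mid {'point': [264.0, 185.7], 'conf': 0.85} [0.5578 0.2029 0.154 ]
rear_mid {'point': [200.9, 155.0], 'conf': 0.72} [0.5561 0.2072 0.154 ]
```

Request:
drive_tool(
  plan=[
    {"offset": [0,-1,-3],"rotation": [0,0,0]},
    {"offset": [-1,-2,-7],"rotation": [0,0,0]},
    {"offset": [-4.5,-3,-9],"rotation": [0,0,0]},
    {"offset": [-8.5,-3.5,-9],"rotation": [0,0,0]},
    {"offset": [-12.5,-3.5,-9],"rotation": [0,0,0]},
  ],
)

```text
time_s: 7.52
eef_pos: [0.4119, 0.0808, 0.3008]
ee_rot: [2.222, 2.217, 0.003]
wrist_force: [0.5, -0.2, -1.5]
gripper_width: 0.109
finger_force: 30.0
```

Request:
drive_tool(
  plan=[
    {"offset": [-4,0,0],"rotation": [0,0,0]},
    {"offset": [-8,0,0],"rotation": [0,0,0]},
    {"offset": [-12,0,0],"rotation": [0,0,0]},
    {"offset": [-16,0,0],"rotation": [0,0,0]},
    {"offset": [-20,0,0],"rotation": [0,0,0]},
  ],
)

```text
time_s: 7.93
eef_pos: [0.4113, -0.1206, 0.2995]
ee_rot: [2.226, 2.216, 0.0]
wrist_force: [1.2, 0.3, -1.7]
gripper_width: 0.11
finger_force: 30.0
```

Request:
drive_tool(
  plan=[
    {"offset": [-4,0,0],"rotation": [0,0,0]},
    {"offset": [-7,0,0],"rotation": [0,0,0]},
    {"offset": [-9.5,0,0],"rotation": [0,0,0]},
    {"offset": [-9.5,0,0],"rotation": [0,0,0]},
    {"offset": [-9.5,0,0],"rotation": [0,0,0]},
  ],
)

```text
time_s: 8.35
eef_pos: [0.411, -0.2143, 0.2989]
ee_rot: [-2.228, -2.213, -0.0]
wrist_force: [0.1, 1.3, -1.3]
gripper_width: 0.11
finger_force: 30.0
```

```bash
python3 - <<'E'
from h import *
np.set_printoptions(precision=4,suppress=True)
s=env.state(); print(s["eef_pos"],s["ee_rot"],s["gripper_width"],s["wrist_force"])
im=cams.snapshot("wrist"); cv2.imwrite("pics/w_s2.png",im[:,:,::-1])
for d in place_of("wrist","spare_post"): print(d,at_z("wrist",d["point"],.17,s))
for n in ("front_a_mid","front_b_mid"):
  for d in place_of("wrist",n): print(n,d,at_z("wrist",d["point"],s["eef_pos"][2]-.041,s))
print(proj("wrist",[.582,-.215,.17],s),proj("wrist",[.49,-.215,.17],s))
c=im[110:320,250:530]; cv2.imwrite("pics/w_s2c.png",cv2.resize(c,(800,600),interpolation=cv2.INTER_CUBIC)[:,:,::-1])
E
```

```text
[ 0.411  -0.2143  0.2989] [-2.2279 -2.2135 -0.0002] 0.11041511435596918 [ 0.1188  1.3364 -1.2878]
{'point': [200.7, 459.9], 'conf': 0.6} [ 0.5845 -0.2141  0.17  ]
[457.149 201.667] [360.4956 202.0572]
```

View pics/w_s2c.png

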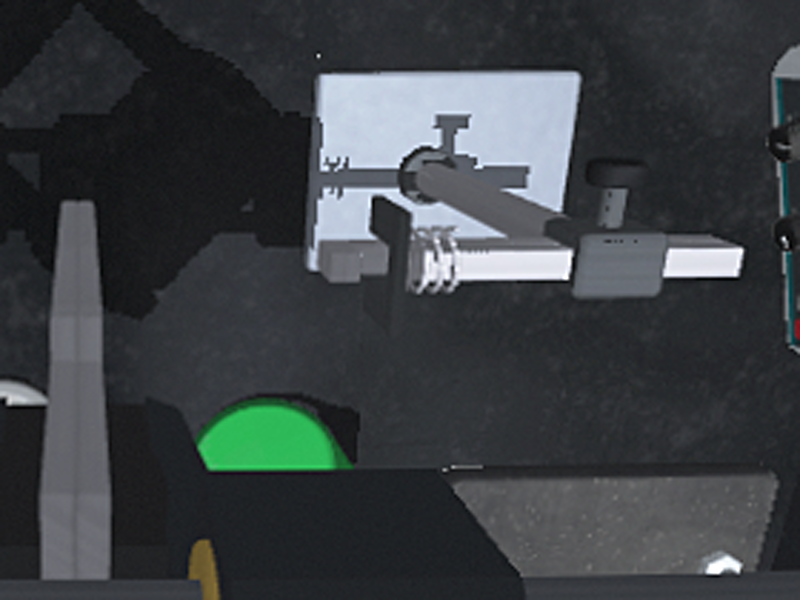

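Spare hook: free end near px (362,202), sprung plate at (387,200), post near (460,201). The free end comes out at x≈0.49 and the bar at y≈-0.214. I lower in front of it and then creep on.

Request:
drive_tool(
  plan=[
    {"offset": [0,0.5,3.5],"rotation": [0,0,0]},
    {"offset": [0,1,7],"rotation": [0,0,0]},
    {"offset": [0,1,8.9],"rotation": [0,0,0]},
    {"offset": [0,1,8.9],"rotation": [0,0,0]},
    {"offset": [0,1,8.9],"rotation": [0,0,0]},
  ],
)

```text
time_s: 8.97
eef_pos: [0.4211, -0.2126, 0.2107]
ee_rot: [-2.224, -2.218, 0.0]
wrist_force: [0.4, 0.1, -1.0]
gripper_width: 0.108
finger_force: 30.0
```

Request:
drive_tool(
  plan=[
    {"offset": [0,2,0],"rotation": [0,0,0]},
    {"offset": [0,4,0],"rotation": [0,0,0]},
    {"offset": [0,5,0],"rotation": [0,0,0]},
    {"offset": [0,5.5,0],"rotation": [0,0,0]},
    {"offset": [0,6,0],"rotation": [0,0,0]},
  ],
)

```text
time_s: 9.38
eef_pos: [0.4813, -0.2134, 0.2113]
ee_rot: [2.224, 2.217, 0.0]
wrist_force: [0.7, 0.2, -2.6]
gripper_width: 0.112
finger_force: 30.0
```

```bash
python3 - <<'E'
from h import *
np.set_printoptions(precision=4,suppress=True)
s=env.state(); print(s["eef_pos"],s["wrist_force"])
im=cams.snapshot("wrist"); cv2.imwrite("pics/w_s3.png",im[:,:,::-1])
c=im[110:320,220:500]; cv2.imwrite("pics/w_s3c.png",cv2.resize(c,(800,600),interpolation=cv2.INTER_CUBIC)[:,:,::-1])
for d in place_of("wrist","spare_post"): print(d,at_z("wrist",d["point"],.17,s))
E
```

```text
[ 0.4813 -0.2134  0.2113] [ 0.6719  0.1509 -2.5946]
{'point': [236.2, 432.2], 'conf': 0.69} [ 0.5854 -0.213   0.17  ]
```

View pics/w_s3c.png

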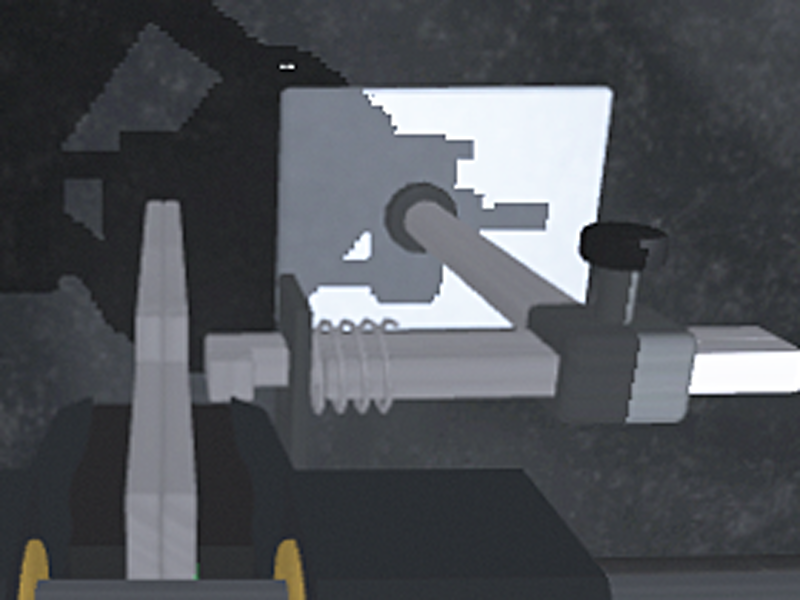

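The free end is about 11 mm ahead of the pair's centre and in line. I slide over the stop and start feeling for the plate.

Request:
drive_tool(
  plan=[
    {"offset": [0,0.3,0.2],"rotation": [0,0,0]},
    {"offset": [0,0.8,0.2],"rotation": [0,0,0]},
    {"offset": [0,1.3,0.2],"rotation": [0,0,0]},
    {"offset": [0,1.7,0.2],"rotation": [0,0,0]},
    {"offset": [0,2,0.2],"rotation": [0,0,0]},
  ],
)

```text
time_s: 9.9
eef_pos: [0.5014, -0.2136, 0.2084]
ee_rot: [2.226, 2.217, 0.0]
wrist_force: [0.1, 0.7, -1.8]
gripper_width: 0.112
finger_force: 30.0
```

Request:
drive_tool(
  plan=[
    {"offset": [0,0.1,0],"rotation": [0,0,0]},
    {"offset": [0,0.2,0],"rotation": [0,0,0]},
    {"offset": [0,0.3,0],"rotation": [0,0,0]},
    {"offset": [0,0.4,0],"rotation": [0,0,0]},
    {"offset": [0,0.4,0],"rotation": [0,0,0]},
  ],
)

```text
time_s: 10.32
eef_pos: [0.5046, -0.2135, 0.2083]
ee_rot: [-2.225, -2.216, 0.001]
wrist_force: [-2.1, 0.6, -1.0]
gripper_width: 0.111
finger_force: 30.0
```

Request:
drive_tool(
  plan=[
    {"offset": [0,0.1,0],"rotation": [0,0,0]},
    {"offset": [0,0.2,0],"rotation": [0,0,0]},
    {"offset": [0,0.3,0],"rotation": [0,0,0]},
    {"offset": [0,0.4,0],"rotation": [0,0,0]},
    {"offset": [0,0.4,0],"rotation": [0,0,0]},
  ],
)

```text
time_s: 10.73
eef_pos: [0.5086, -0.2135, 0.2083]
ee_rot: [-2.225, -2.216, 0.001]
wrist_force: [-5.9, -0.5, -0.1]
gripper_width: 0.115
finger_force: 30.0
```

Request:
drive_tool(
  plan=[
    {"offset": [0,0.1,0],"rotation": [0,0,0]},
    {"offset": [0,0.1,0],"rotation": [0,0,0]},
    {"offset": [0,0.1,0],"rotation": [0,0,0]},
    {"offset": [0,0.1,0],"rotation": [0,0,0]},
    {"offset": [0,0.1,0],"rotation": [0,0,0]},
  ],
)

```text
time_s: 11.15
eef_pos: [0.5094, -0.2135, 0.2083]
ee_rot: [-2.225, -2.216, 0.001]
wrist_force: [-6.2, 0.4, 0.1]
gripper_width: 0.11
finger_force: 30.1
```

Request:
drive_tool(
  plan=[
    {"offset": [0,0,0.15],"rotation": [0,0,0]},
    {"offset": [0,0,0.3],"rotation": [0,0,0]},
    {"offset": [0,0,0.45],"rotation": [0,0,0]},
    {"offset": [0,0,0.6],"rotation": [0,0,0]},
    {"offset": [0,0,0.6],"rotation": [0,0,0]},
  ],
)

```text
time_s: 11.57
eef_pos: [0.5094, -0.2135, 0.2021]
ee_rot: [-2.225, -2.216, 0.002]
wrist_force: [-6.4, -0.0, -1.5]
gripper_width: 0.112
finger_force: 30.0
```

Request:
drive_tool(
  plan=[
    {"offset": [0,0,0.15],"rotation": [0,0,0]},
    {"offset": [0,0,0.3],"rotation": [0,0,0]},
    {"offset": [0,0,0.45],"rotation": [0,0,0]},
    {"offset": [0,0,0.55],"rotation": [0,0,0]},
    {"offset": [0,0,0.6],"rotation": [0,0,0]},
  ],
)

```text
time_s: 11.98
eef_pos: [0.5094, -0.2136, 0.1963]
ee_rot: [-2.225, -2.216, 0.001]
wrist_force: [-7.0, -0.1, 0.8]
gripper_width: 0.111
finger_force: 30.0
```

Request:
drive_tool(
  plan=[
    {"offset": [0,0,0.05],"rotation": [0,0,0]},
    {"offset": [0,0,0.05],"rotation": [0,0,0]},
    {"offset": [0,0,0.05],"rotation": [0,0,0]},
    {"offset": [0,0,0.05],"rotation": [0,0,0]},
    {"offset": [0,0,0.05],"rotation": [0,0,0]},
  ],
  jaw=-0.3,
)

```text
time_s: 12.4
eef_pos: [0.5104, -0.2137, 0.1961]
ee_rot: [2.225, 2.216, 0.001]
wrist_force: [-0.3, 0.7, -0.7]
gripper_width: 0.35
finger_force: 0.0
```

Request:
drive_tool(
  plan=[
    {"offset": [0,0,-1],"rotation": [0,0,0]},
    {"offset": [0,0,-3],"rotation": [0,0,0]},
    {"offset": [0,0,-6],"rotation": [0,0,0]},
    {"offset": [0,0,-10],"rotation": [0,0,0]},
    {"offset": [0,0,-10],"rotation": [0,0,0]},
  ],
)

```text
time_s: 12.82
eef_pos: [0.5116, -0.2145, 0.3031]
ee_rot: [2.217, 2.208, 0.004]
wrist_force: [0.3, -0.4, 1.3]
gripper_width: 0.35
finger_force: 0.0
```

```bash
python3 - <<'E'
from h import *
np.set_printoptions(precision=4,suppress=True)
s=env.state(); print(s["eef_pos"],s["wrist_force"],s["gripper_width"])
im=cams.snapshot("wrist"); cv2.imwrite("pics/w_s4.png",im[:,:,::-1])
rs={}
for n in ("front_a_mid","front_a"):
  for d in place_of("wrist",n): print(n,d,at_z("wrist",d["point"],.154 if n=="front_a_mid" else .17,s))
im2=cams.snapshot("scene")
for n in ("front_a_mid","front_b_mid"):
  for d in place_of("scene",n): print(n,d,at_z("scene",d["point"],.154),proj("scene",[.505,-.2135,.154]),proj("scene",[.505,-.2135,.162]))
c=im[110:320,200:480]; cv2.imwrite("pics/w_s4c.png",cv2.resize(c,(800,600),interpolation=cv2.INTER_CUBIC)[:,:,::-1])
go([.5553,.206,.25])
E
```

```text
[ 0.5116 -0.2145  0.3031] [ 0.2943 -0.3709  1.3465] 0.3500113401730875
front_a {'point': [197.0, 269.5], 'conf': 0.83} [ 0.5072 -0.212   0.17  ]
front_a {'point': [201.6, 263.2], 'conf': 0.76} [ 0.5013 -0.2165  0.17  ]
front_b_mid {'point': [264.1, 187.5], 'conf': 0.17} [0.5544 0.2002 0.154 ] [315.0243 192.7048] [315.1941 190.4766]
off [41.95  4.39  4.51] rot [-0.12 -0.09 -0.24] from [ 0.5097 -0.2134  0.2945]
```

View pics/w_s4c.png

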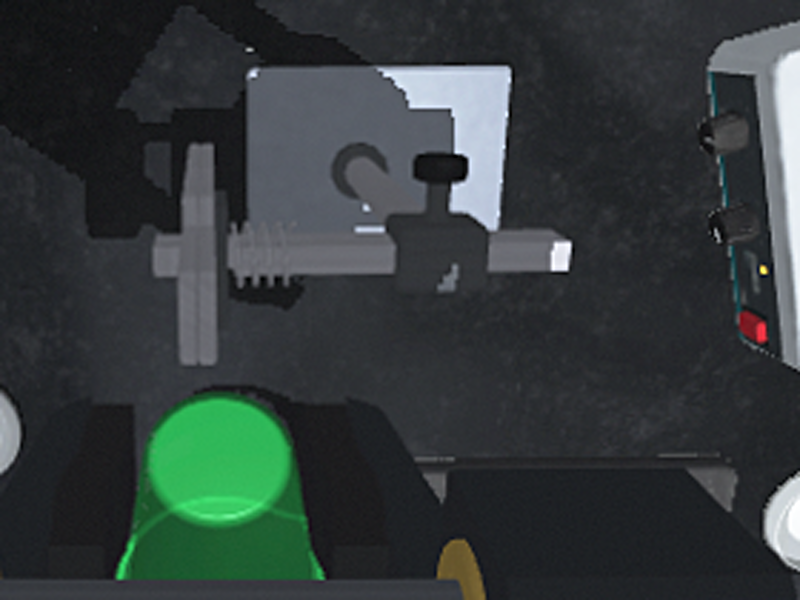

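The pair sits closed up, upright and low behind the stop at crop (197,255), with the plate clamping from behind. Now the rear frame.

Request:
drive_tool(
  plan=[
    {"offset": [4,0.4,0],"rotation": [0,0,0]},
    {"offset": [8,0.8,0],"rotation": [0,0,0]},
    {"offset": [12,1.2,0],"rotation": [0,0,0]},
    {"offset": [16,1.6,0],"rotation": [0,0,0]},
    {"offset": [20,2,0],"rotation": [0,0,0]},
  ],
  jaw=-0.2,
)

```text
time_s: 13.53
eef_pos: [0.5304, -0.0118, 0.295]
ee_rot: [-2.225, -2.215, 0.001]
wrist_force: [0.4, 0.3, -0.0]
gripper_width: 0.399
finger_force: 0.0
```

Request:
drive_tool(
  plan=[
    {"offset": [4,0.4,0],"rotation": [0,0,0]},
    {"offset": [8,0.8,0],"rotation": [0,0,0]},
    {"offset": [12,1.2,0],"rotation": [0,0,0]},
    {"offset": [16,1.6,0],"rotation": [0,0,0]},
    {"offset": [20,2.4,0],"rotation": [0,0,0]},
  ],
)

```text
time_s: 13.95
eef_pos: [0.5549, 0.1883, 0.2951]
ee_rot: [-2.225, -2.216, 0.002]
wrist_force: [1.0, -1.1, 0.5]
gripper_width: 0.404
finger_force: 0.0
```

Request:
drive_tool(
  plan=[
    {"offset": [2,0,1],"rotation": [0,0,0]},
    {"offset": [2,0,3],"rotation": [0,0,0]},
    {"offset": [2,0,4.2],"rotation": [0,0,0]},
    {"offset": [2,0,4.2],"rotation": [0,0,0]},
    {"offset": [2,0,4.2],"rotation": [0,0,0]},
  ],
)

```text
time_s: 14.37
eef_pos: [0.5555, 0.2062, 0.2531]
ee_rot: [-2.225, -2.216, 0.003]
wrist_force: [-0.6, -0.5, 0.4]
gripper_width: 0.399
finger_force: 0.0
```

```bash
python3 - <<'E'
from h import *
np.set_printoptions(precision=4,suppress=True)
for i in range(2):
  s=env.state(); print(s["eef_pos"],s["ee_rot"],s["gripper_width"])
  im=cams.snapshot("wrist"); cv2.imwrite("pics/w_r1.png",im[:,:,::-1])
  for n,z in (("crowded_post",.17),("rear_mid",.154),("rear",.17)):
    for d in place_of("wrist",n): print(n,d,at_z("wrist",d["point"],z,s))
E
```

```text
[0.5555 0.2062 0.2531] [-2.2251 -2.2158  0.0028] 0.3988414797874424
crowded_post {'point': [218.3, 341.0], 'conf': 0.59} [0.6069 0.2052 0.17  ]
rear {'point': [216.9, 274.6], 'conf': 0.82} [0.5546 0.2065 0.17  ]
[0.556  0.206  0.2548] [2.2259 2.2157 0.002 ] 0.40332284417315334
crowded_post {'point': [216.0, 341.1], 'conf': 0.96} [0.6081 0.2063 0.17  ]
rear_mid {'point': [209.3, 273.0], 'conf': 0.9} [0.554  0.2072 0.154 ]
rear {'point': [214.5, 271.3], 'conf': 0.78} [0.5528 0.2078 0.17  ]
```

Request:
drive_tool(
  plan=[
    {"offset": [0,-0.15,2.5],"rotation": [0,0,0]},
    {"offset": [0,-0.15,4.5],"rotation": [0,0,0]},
    {"offset": [0,-0.15,5.7],"rotation": [0,0,0]},
    {"offset": [0,-0.15,5.7],"rotation": [0,0,0]},
    {"offset": [0,-0.15,5.7],"rotation": [0,0,0]},
  ],
)

```text
time_s: 15.18
eef_pos: [0.5543, 0.2062, 0.1971]
ee_rot: [-2.226, -2.217, 0.0]
wrist_force: [0.2, 0.3, -0.0]
gripper_width: 0.4
finger_force: 0.0
```

Request:
drive_tool(
  plan=[
    {"offset": [0,0,0],"rotation": [0,0,0]},
    {"offset": [0,0,0],"rotation": [0,0,0]},
    {"offset": [0,0,0],"rotation": [0,0,0]},
    {"offset": [0,0,0],"rotation": [0,0,0]},
    {"offset": [0,0,0],"rotation": [0,0,0]},
  ],
  jaw=-0.78,
)

```text
time_s: 15.6
eef_pos: [0.5543, 0.2063, 0.1973]
ee_rot: [2.226, 2.217, 0.001]
wrist_force: [0.1, 0.1, 0.9]
gripper_width: 0.112
finger_force: 0.0
```

Request:
drive_tool(
  plan=[
    {"offset": [0,0,0],"rotation": [0,0,0]},
    {"offset": [0,0,0],"rotation": [0,0,0]},
    {"offset": [0,0,0],"rotation": [0,0,0]},
    {"offset": [0,0,0],"rotation": [0,0,0]},
    {"offset": [0,0,0],"rotation": [0,0,0]},
  ],
  jaw=-0.86,
)

```text
time_s: 16.02
eef_pos: [0.5542, 0.2062, 0.1969]
ee_rot: [-2.226, -2.217, 0.0]
wrist_force: [-0.1, -0.2, -0.8]
gripper_width: 0.071
finger_force: 0.0
```

Request:
drive_tool(
  plan=[
    {"offset": [0,0,0],"rotation": [0,0,0]},
    {"offset": [0,0,0],"rotation": [0,0,0]},
    {"offset": [0,0,0],"rotation": [0,0,0]},
    {"offset": [0,0,0],"rotation": [0,0,0]},
    {"offset": [0,0,0],"rotation": [0,0,0]},
  ],
  jaw=-1,
)

```text
time_s: 16.43
eef_pos: [0.5542, 0.2062, 0.1969]
ee_rot: [2.226, 2.217, 0.0]
wrist_force: [-0.3, 0.6, -0.1]
gripper_width: 0.057
finger_force: 30.0
```

Request:
drive_tool(
  plan=[
    {"offset": [0,0,-0.5],"rotation": [0,0,0]},
    {"offset": [0,0,-1.0],"rotation": [0,0,0]},
    {"offset": [0,0,-1.4],"rotation": [0,0,0]},
    {"offset": [0,0,-1.4],"rotation": [0,0,0]},
    {"offset": [0,0,-1.4],"rotation": [0,0,0]},
  ],
)

```text
time_s: 16.85
eef_pos: [0.5543, 0.2062, 0.2112]
ee_rot: [2.226, 2.217, 0.001]
wrist_force: [-0.1, 0.3, -1.5]
gripper_width: 0.054
finger_force: 30.0
```

Request:
drive_tool(
  plan=[
    {"offset": [0,-0.6,0],"rotation": [0,0,0]},
    {"offset": [0,-1.6,0],"rotation": [0,0,0]},
    {"offset": [0,-3,0],"rotation": [0,0,0]},
    {"offset": [0,-4.5,0],"rotation": [0,0,0]},
    {"offset": [0,-6,0],"rotation": [0,0,0]},
  ],
)

```text
time_s: 17.27
eef_pos: [0.493, 0.2064, 0.2105]
ee_rot: [-2.226, -2.216, 0.001]
wrist_force: [-0.1, -0.3, -1.2]
gripper_width: 0.052
finger_force: 30.0
```

Request:
drive_tool(
  plan=[
    {"offset": [0,-1.5,0],"rotation": [0,0,0]},
    {"offset": [0,-3,0],"rotation": [0,0,0]},
    {"offset": [0,-4.5,-0.5],"rotation": [0,0,0]},
    {"offset": [0,-4.5,-3.5],"rotation": [0,0,0]},
    {"offset": [0,-4.5,-7],"rotation": [0,0,0]},
  ],
)

```text
time_s: 17.68
eef_pos: [0.447, 0.2065, 0.2802]
ee_rot: [-2.223, -2.215, 0.007]
wrist_force: [1.0, 0.8, 0.3]
gripper_width: 0.049
finger_force: 30.0
```

Request:
drive_tool(
  plan=[
    {"offset": [-3,0.2,-2],"rotation": [0,0,0]},
    {"offset": [-7,0.6,-2],"rotation": [0,0,0]},
    {"offset": [-11,1,-2],"rotation": [0,0,0]},
    {"offset": [-15,1.5,-2],"rotation": [0,0,0]},
    {"offset": [-15,1.5,-2],"rotation": [0,0,0]},
  ],
)

```text
time_s: 18.1
eef_pos: [0.4638, 0.0513, 0.3006]
ee_rot: [2.232, 2.209, -0.002]
wrist_force: [0.1, -0.9, -1.3]
gripper_width: 0.053
finger_force: 30.0
```

```bash
python3 - <<'E'
from h import *
np.set_printoptions(precision=4,suppress=True)
s=env.state(); print(s["eef_pos"],s["wrist_force"])
W=[];
im=cams.snapshot("wrist"); cv2.imwrite("pics/w_b1.png",im[:,:,::-1])
for n,z in (("beaker_mid",.06),("beaker",0)):
    for d in place_of("wrist",n): print(n,d,at_z("wrist",d["point"],z,s))
    for d in boxes_of("wrist",n)[:3]: print(d)
for d in boxes_of("top","beaker"): print(d)
for c in ("scene","top"):
  cams.snapshot(c)
  for n,z in (("beaker_mid",.06),("beaker",0),("rear_mid",s["eef_pos"][2]-.043)):
    for d in place_of(c,n): print(c,n,d["conf"],at_z(c,d["point"],z))
go([.465,-.027,.29])
E
```

```text
[0.4638 0.0513 0.3006] [ 0.1013 -0.8976 -1.2759]
beaker_mid {'point': [83.6, 186.4], 'conf': 0.68} [0.3593 0.1654 0.06  ]
beaker_mid {'point': [234.2, 275.4], 'conf': 0.64} [ 0.4624 -0.0259  0.06  ]
{'bbox': [422.8, 207.6, 515.0, 267.0], 'conf': 0.56}
{'bbox': [125.0, 28.6, 228.3, 124.5], 'conf': 0.55}
beaker {'point': [225.2, 275.7], 'conf': 0.82} [ 0.4625 -0.0349  0.    ]
beaker {'point': [88.9, 198.8], 'conf': 0.73} [0.3593 0.1641 0.    ]
{'bbox': [122.2, 25.6, 226.4, 126.9], 'conf': 0.75}
{'bbox': [226.3, 219.8, 262.7, 255.1], 'conf': 0.96}
{'bbox': [353.8, 204.0, 392.7, 239.8], 'conf': 0.96}
{'bbox': [397.8, 255.1, 441.9, 290.5], 'conf': 0.89}
{'bbox': [152.7, 240.2, 166.4, 244.4], 'conf': 0.74}
{'bbox': [155.6, 254.4, 198.0, 293.7], 'conf': 0.62}
scene beaker_mid 0.97 [ 0.4661 -0.0172  0.06  ]
scene beaker_mid 0.92 [0.3596 0.1623 0.06  ]
scene beaker_mid 0.7 [ 0.3787 -0.5392  0.06  ]
scene beaker 0.87 [ 0.4579 -0.0242  0.    ]
scene beaker 0.83 [0.3618 0.1627 0.    ]
scene beaker 0.78 [ 0.367  -0.5197  0.    ]
scene beaker 0.15 [ 0.6819 -0.1508  0.    ]
scene rear_mid 0.74 [0.464  0.056  0.2576]
top beaker_mid 0.96 [ 0.5112 -0.3851  0.06  ]
top beaker_mid 0.88 [ 0.478  -0.0196  0.06  ]
top beaker_mid 0.72 [ 0.3526 -0.5296  0.06  ]
top beaker_mid 0.64 [0.3712 0.1665 0.06  ]
top beaker 0.77 [ 0.5039 -0.3858  0.    ]
top beaker 0.64 [ 0.4643 -0.0324  0.    ]
top beaker 0.6 [ 0.3643 -0.5056  0.    ]
top beaker 0.51 [0.3661 0.1688 0.    ]
top rear_mid 0.57 [0.4599 0.0596 0.2576]
off [-8.38  0.18  1.09] rot [ 0.   -0.   -0.22] from [0.4636 0.0568 0.3009]
```

Request:
drive_tool(
  plan=[
    {"offset": [-4,0,1],"rotation": [0,0,0]},
    {"offset": [-7,0,1],"rotation": [0,0,0]},
    {"offset": [-8.2,0,1],"rotation": [0,0,0]},
    {"offset": [-8.2,0,2],"rotation": [0,0,0]},
    {"offset": [-8.2,0,3],"rotation": [0,0,0]},
  ],
)

```text
time_s: 19.22
eef_pos: [0.4635, -0.0263, 0.2709]
ee_rot: [2.227, 2.214, 0.001]
wrist_force: [-0.4, -0.1, -0.4]
gripper_width: 0.05
finger_force: 30.0
```

```bash
python3 - <<'E'
from h import *
np.set_printoptions(precision=4,suppress=True)
s=env.state(); print(s["eef_pos"],s["wrist_force"])
im=cams.snapshot("wrist"); cv2.imwrite("pics/w_b2.png",im[:,:,::-1])
for n,z in (("beaker_mid",.06),("beaker",0)):
    for d in place_of("wrist",n): print(n,d,at_z("wrist",d["point"],z,s))
    for d in boxes_of("wrist",n)[:3]: print(d)
for k in range(0,360,90):
    print(proj("wrist",[.4635+.047*np.cos(np.radians(k)),-.026+.047*np.sin(np.radians(k)),.121],s))
E
```

```text
[ 0.4635 -0.0263  0.2709] [-0.3655 -0.0975 -0.4349]
beaker_mid {'point': [183.5, 275.4], 'conf': 0.66} [ 0.4632 -0.0269  0.06  ]
beaker_mid {'point': [3.1, 173.1], 'conf': 0.64} [0.359  0.1635 0.06  ]
{'bbox': [223.8, 143.5, 325.3, 240.4], 'conf': 0.97}
{'bbox': [279.9, 358.3, 300.7, 376.9], 'conf': 0.62}
{'bbox': [100.5, 0.0, 223.1, 55.9], 'conf': 0.6}
beaker {'point': [175.4, 276.7], 'conf': 0.91} [ 0.4648 -0.0286  0.    ]
beaker {'point': [19.8, 184.7], 'conf': 0.81} [0.354  0.1639 0.    ]
beaker {'point': [378.0, 307.7], 'conf': 0.74} [ 0.5171 -0.3841  0.    ]
{'bbox': [284.2, 360.4, 303.4, 376.9], 'conf': 0.84}
{'bbox': [101.9, 0.0, 220.0, 55.7], 'conf': 0.81}
{'bbox': [222.2, 145.5, 325.9, 238.8], 'conf': 0.77}
[322.8449 195.3984]
[275.3027 147.6872]
[228.3349 195.8637]
[275.8293 239.4679]
```

The projected rim matches the detected beaker box within a few pixels, so I lower.

Request:
drive_tool(
  plan=[
    {"offset": [0,0,2],"rotation": [0,0,0]},
    {"offset": [0,0,4],"rotation": [0,0,0]},
    {"offset": [0,0,6],"rotation": [0,0,0]},
    {"offset": [0,0,8],"rotation": [0,0,0]},
    {"offset": [0,0,8],"rotation": [0,0,0]},
  ],
)

```text
time_s: 19.88
eef_pos: [0.4621, -0.0249, 0.1886]
ee_rot: [-2.222, -2.214, 0.004]
wrist_force: [-0.8, -0.2, -1.5]
gripper_width: 0.052
finger_force: 30.0
```

Request:
drive_tool(
  plan=[
    {"offset": [0,0,1.5],"rotation": [0,0,0]},
    {"offset": [0,0,3],"rotation": [0,0,0]},
    {"offset": [0,0,4],"rotation": [0,0,0]},
    {"offset": [0,0,5],"rotation": [0,0,0]},
    {"offset": [0,0,5],"rotation": [0,0,0]},
  ],
)

```text
time_s: 20.3
eef_pos: [0.4633, -0.0253, 0.1408]
ee_rot: [-2.225, -2.217, 0.001]
wrist_force: [-0.8, -0.3, -1.0]
gripper_width: 0.048
finger_force: 30.0
```

Request:
drive_tool(
  plan=[
    {"offset": [0,0,0.3],"rotation": [0,0,0]},
    {"offset": [0,0,0.6],"rotation": [0,0,0]},
    {"offset": [0,0,0.8],"rotation": [0,0,0]},
    {"offset": [0,0,1.0],"rotation": [0,0,0]},
    {"offset": [0,0,1.0],"rotation": [0,0,0]},
  ],
)

```text
time_s: 20.72
eef_pos: [0.4633, -0.0254, 0.1309]
ee_rot: [-2.226, -2.217, -0.0]
wrist_force: [-0.5, -0.5, 0.3]
gripper_width: 0.054
finger_force: 30.0
```

Request:
drive_tool(
  plan=[
    {"offset": [0,0,0.05],"rotation": [0,0,0]},
    {"offset": [0,0,0.1],"rotation": [0,0,0]},
    {"offset": [0,0,0.15],"rotation": [0,0,0]},
    {"offset": [0,0,0.15],"rotation": [0,0,0]},
    {"offset": [0,0,0.15],"rotation": [0,0,0]},
  ],
)

```text
time_s: 21.13
eef_pos: [0.4633, -0.0254, 0.1294]
ee_rot: [-2.226, -2.217, -0.0]
wrist_force: [-0.0, 0.4, -0.7]
gripper_width: 0.054
finger_force: 30.0
```

Request:
drive_tool(
  plan=[
    {"offset": [0,0,0.03],"rotation": [0,0,0]},
    {"offset": [0,0,0.07],"rotation": [0,0,0]},
    {"offset": [0,0,0.1],"rotation": [0,0,0]},
    {"offset": [0,0,0.1],"rotation": [0,0,0]},
    {"offset": [0,0,0.1],"rotation": [0,0,0]},
  ],
)

```text
time_s: 21.55
eef_pos: [0.4632, -0.0254, 0.1284]
ee_rot: [-2.226, -2.217, 0.0]
wrist_force: [0.2, 0.8, -1.0]
gripper_width: 0.056
finger_force: 30.0
```

Request:
drive_tool(
  plan=[
    {"offset": [0,0,0.02],"rotation": [0,0,0]},
    {"offset": [0,0,0.04],"rotation": [0,0,0]},
    {"offset": [0,0,0.07],"rotation": [0,0,0]},
    {"offset": [0,0,0.07],"rotation": [0,0,0]},
    {"offset": [0,0,0.07],"rotation": [0,0,0]},
  ],
)

```text
time_s: 21.97
eef_pos: [0.4632, -0.0254, 0.1277]
ee_rot: [2.226, 2.217, 0.0]
wrist_force: [0.0, -0.6, -0.2]
gripper_width: 0.056
finger_force: 30.0
```

Request:
drive_tool(
  plan=[
    {"offset": [0,0,0.03],"rotation": [0,0,0]},
    {"offset": [0,0,0.07],"rotation": [0,0,0]},
    {"offset": [0,0,0.1],"rotation": [0,0,0]},
    {"offset": [0,0,0.1],"rotation": [0,0,0]},
    {"offset": [0,0,0.1],"rotation": [0,0,0]},
  ],
)

```text
time_s: 22.38
eef_pos: [0.4637, -0.0255, 0.1275]
ee_rot: [2.225, 2.216, 0.001]
wrist_force: [-1.7, 0.1, 7.8]
gripper_width: 0.055
finger_force: 30.0
```

Contact with the floor (about 8 N). I release and go straight up.

Request:
drive_tool(
  plan=[
    {"offset": [0,0,-0.05],"rotation": [0,0,0]},
    {"offset": [0,0,-0.05],"rotation": [0,0,0]},
    {"offset": [0,0,-0.05],"rotation": [0,0,0]},
    {"offset": [0,0,-0.05],"rotation": [0,0,0]},
    {"offset": [0,0,-0.05],"rotation": [0,0,0]},
  ],
  jaw=-0.2,
)

```text
time_s: 22.8
eef_pos: [0.4632, -0.0254, 0.1271]
ee_rot: [-2.226, -2.217, 0.0]
wrist_force: [0.5, -0.3, -0.2]
gripper_width: 0.392
finger_force: 0.0
```

Request:
drive_tool(
  plan=[
    {"offset": [0,0,-1],"rotation": [0,0,0]},
    {"offset": [0,0,-3],"rotation": [0,0,0]},
    {"offset": [0,0,-6],"rotation": [0,0,0]},
    {"offset": [0,0,-10],"rotation": [0,0,0]},
    {"offset": [0,0,-14],"rotation": [0,0,0]},
  ],
)

```text
time_s: 23.22
eef_pos: [0.4627, -0.0252, 0.2685]
ee_rot: [-2.225, -2.216, 0.001]
wrist_force: [0.5, -1.0, 1.2]
gripper_width: 0.398
finger_force: 0.0
```

```bash
python3 - <<'E'
from h import *
np.set_printoptions(precision=4,suppress=True)
s=env.state(); print(s["eef_pos"],s["wrist_force"],s["gripper_width"])
im=cams.snapshot("wrist")
print([ (d["conf"],d["bbox"]) for d in boxes_of("wrist","rear")])
for n,z in (("beaker_mid",.06),("rear_mid",.085),("rear",.101)):
    for d in place_of("wrist",n): print(n,d["conf"],at_z("wrist",d["point"],z,s))
cams.snapshot("scene")
for n,z in (("beaker_mid",.06),("rear_mid",.085),("rear",.101),("front_a_mid",.154)):
    for d in place_of("scene",n): print(n,d["conf"],at_z("scene",d["point"],z))
E
```

```text
[ 0.4627 -0.0252  0.2685] [ 0.4987 -1.0077  1.1656] 0.39843573008613836
[(0.82, [266.6, 159.7, 288.2, 223.7])]
beaker_mid 0.98 [ 0.4689 -0.026   0.06  ]
beaker_mid 0.61 [0.356  0.1627 0.06  ]
rear_mid 0.9 [ 0.4611 -0.0237  0.085 ]
rear 0.88 [ 0.4599 -0.0234  0.101 ]
beaker_mid 0.84 [ 0.4658 -0.0244  0.06  ]
beaker_mid 0.83 [ 0.3726 -0.5098  0.06  ]
beaker_mid 0.57 [0.3551 0.1565 0.06  ]
rear_mid 0.68 [ 0.4535 -0.0281  0.085 ]
rear 0.45 [ 0.4588 -0.0308  0.101 ]
```

The rear frame stands in the beaker within a few mm of its axis. The beaker has not moved and the gripper is clear.

Request:
drive_tool(
  plan=[
    {"offset": [0,0,0],"rotation": [0,0,0]},
    {"offset": [0,0,0],"rotation": [0,0,0]},
    {"offset": [0,0,0],"rotation": [0,0,0]},
    {"offset": [0,0,0],"rotation": [0,0,0]},
    {"offset": [0,0,0],"rotation": [0,0,0]},
  ],
)

```text
time_s: 24.13
eef_pos: [0.4633, -0.0254, 0.2672]
ee_rot: [-2.226, -2.217, -0.0]
wrist_force: [-0.3, 0.8, 0.2]
gripper_width: 0.4
finger_force: 0.0
```

```bash
python3 -c "
from h import *
print(env.hand_in())"
```

```text
the job is handed in; nothing more can be done
None
```

I handed the job in at about 24 s with both front frames down in the spare notch and the rear frame standing in the clear beaker; no verdict was returned, and I didn't measure the front frames, flask or bottle again at the end.

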